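Slide a spacer along the jig fence into its corner pocket

ROBOT

A 6-joint arm with a two-finger parallel gripper is mounted at the origin on the work surface. World frame = base frame: x ahead of the robot, y to its left, z up, the work surface at z = 0. Lengths are in m, angles in rad, forces in N, time in s.
With the tool pointing down it reaches from about 0.25 to 0.775 m from the base axis. Payload 4 kg.
Tool frame: the origin (TCP) lies at the very end of the fingers, on their centre line; the grasp point (between the pads) lies hold_point_z behind it (hold_point_z is the distance from the TCP to the grasp point, in m); z points along the fingers, y is the direction in which the jaws open and shut (so a half turn about z gives the same grasp; the last joint's range is limited). The gripper opens to 94 mm and grips with 3 to 60 N. Pads are 16 mm wide; open, the fingers measure 119 mm over their backs; the gripper's body (75 mm by 177 mm) begins 78 mm behind the grasp point.
Start: joints at [1.081, 0.087, 1.371, -0, 1.684, -0.103], TCP at [0.207, 0.509, 0.206] pointing down, gripper open.
Joint ranges: [-3.1, 3.1], [-0.76, 2.03], [0.27, 2.55], [-1.08, 4.22], [0.17, 2.65], [-2.57, 2.57]. Speed limits (rad/s): [2.79, 2.79, 3.14, 3.14, 3.14, 3.14].

INTERFACE

Orientations are given as [roll, pitch, yaw] about the fixed x, y, z axes, in that order (R = Rz(yaw) Ry(pitch) Rx(roll)).
In Python, from bench import * gives the robot as it stands.
- The arm moves only by the tool step_arm, never from a script. Its argument "increments" is text: rows parted by semicolons, each of 6 numbers parted by spaces: the shift along the tool's x, y, z in cm, then the turn, a rotation vector about the tool's x, y, z in rad. A call has 1 to 5 rows; each row shifts and turns the commanded pose from where the row before left it, along the tool's axes as they then stand; what a row does not reach is not made up. A row lasts 1/10 s, in which the tool goes at most 50 mm and 8.59 degrees, less where a joint would pass 70% of its speed; a pose out of reach is approached as far as the arm can. A call is refused whole if a number of a shift passes 5 or a number of a turn 0.15, either way. A call with a gripper value outside its range is refused whole. "claw" is the gripper's target within -1 to 1 (shut at 1, half-way at 0, fully open at -1), set as the call begins (left out, the last holds). The fingers move at their own pace and stop on an object; the grip force is fixed at half the most. Time passes only in rows, so rows that do not move let the fingers close. It gives the time, the measured TCP pose, the force and the opening at its end, in the units of the state.
- get_obs(): the state, without advancing time (a new reading comes with each control period).
- snapshot(name): name is "scene" or "top" or "wrist"; returns the picture (384x512x3 uint8, red, green, blue); there is no depth.
- calibration(name): a dict with "camera_matrix" (3x3 intrinsics, pixels), "eye" and "orientation" of the camera in the world; the wrist camera has in their place "tool_from_camera" (4x4, takes a point from camera to tool coordinates, whose origin is the TCP and whose axes are the flange's). Camera axes: x right, y up, looking along -z (the intrinsics and any distortion apply to the point x, -y, -z); pixel columns grow to the right and rows downward; lengths in m; the calibration is good to about 2 mm. A picture is of the moment at which its call begins: read the wrist's pose just before it. calibration takes no time and is no camera call.
- close_job(): hands the job in, once; it reports no verdict.
The state is a dict: "time": time; "joint_positions": joint angles; "qvel": joint speeds; "joint_torque": joint torques, N m; "tool_pos": TCP position; "ee_rot": TCP orientation; "wrist_force": force on the tool from outside, world axes, zero at the start; "wrist_torque": the same for the moment, N m; "width": finger opening in m.
Only numpy, scipy, OpenCV 4.12 (cv2) and the standard library are available. Lean on these libraries where they do the work, as an engineer would, in place of code of your own. Each camera call takes 0.05 s, during which the arm holds its last target. There are 200 camera calls.

TASK

On the blue jig plate, push the brass spacer straight across against the long aluminium fence near where it lies, then, keeping it against the fence all the way, push it along into the corner pocket until it sits flush against both the fence and the end stop. Only push it with the fingers: do not lift or tip it. Leave the cup, the phone and the two sockets where they are, and finish clear of everything.

Things in the scene. Friction and masses are not known exactly. Their poses are not given: they have to be found in the camera images.
- jig: Jig fixed to the bench, it cannot move: blue plate 150 (x) x 340 (y) x 12 mm. Origin at the centre of the plate's underside, z up; plate top at z = 12. Three aluminium bars stand 16 mm above the plate (tops at z = 28): fence, end stop and keeper lip (see the points). They form the corner pocket, open towards -y. The plate's -x long edge and -y end are open.
- jig_fence (a point): Middle of the fence's inner face at plate-top height, at x +50, y 0 in the jig frame. The fence runs along the whole +x long side of the jig. Same axes as the jig.
- jig_stop (a point): Inner corner where end stop meets fence, at plate-top height: x +50, y +150 in the jig frame; the stop's inner face is at y = +150. Same axes as the jig.
- jig_pocket (a point): Mouth of the pocket at plate-top height: x +25, y +110 in the jig frame. Pocket 50 mm wide, 40 deep; the short keeper lip has its inner face at x = 0, outer face at x = -18, and runs from y = +110 to the stop. The seated spacer's centre is at x +28, y +105, so it stands 50 mm out of the pocket.
- spacer: Loose brass block 44 (x) x 90 (y) x 16 mm high, about 0.4 kg, two dark hole marks on top. Origin at the centre of its underside; y is its long axis. It starts flat on the plate half away from the pocket, 35 to 65 mm short of its place at the fence, turned up to 0.4 rad from the fence, +y end towards the pocket. Slides with dry friction of a few newtons; enters the pocket end first.
- cup: Bystander: white paper coffee cup with black lid, 84 mm across at the top, 117 mm tall, standing on the bench off the pocket end of the jig. Origin at the centre of its underside.
- phone: Bystander: red phone lying screen up, 72 x 150 x 9 mm, on the bench behind the fence. Origin at the centre of its underside, long axis y.
- socket_tall: Bystander: dark wrench socket, 30 mm across, 65 mm tall, standing on the bench. Origin at the centre of its underside.
- socket_short: Bystander: bright wrench socket, 32 mm across, 38 mm tall, standing on the bench. Origin at the centre of its underside.
Things that resemble listed ones, but are neither listed nor needed, are in the scene too. Of the things shaped like the spacer, the brass one is meant.

How it is judged:
On the way:
1. the spacer lies along the fence (gap under 5 mm, within 0.12 rad) while still on the first half of the plate (x of spacer in the frame of jig above 0.023 m and angle between the y axis of spacer and the y axis of jig, either way round below 0.12 rad and y of spacer in the frame of jig below 0.005 m), for 0.1 s.
At the end, for the whole second after the job is handed in: The spacer lies flat on the plate in the corner pocket, at rest, within 3 mm of the fence and within 3 mm of the end stop, parallel to the fence within 0.06 rad (x of spacer in the frame of jig above 0.025 m and y of spacer in the frame of jig above 0.102 m and angle between the y axis of spacer and the y axis of jig, either way round below 0.06 rad and z of spacer in the frame of jig between 0.01 and 0.014 m and linear speed of spacer below 0.01 m/s); the robot touches nothing.
It fails at once if the spacer is lifted off the jig plate (5 mm) (z of spacer in the frame of jig above 0.017 m).
It fails at once if the spacer is tipped up (0.15 rad) (angle between spacer's own z axis and vertical above 0.15 rad).
It fails at once if the spacer falls off the plate (z of spacer in the frame of jig below 0.007 m).
It fails at once if the spacer travels along the second half of the plate without being against the fence (gap over 8 mm) (y of spacer in the frame of jig above 0.005 m and x of spacer in the frame of jig below 0.02 m).
It fails at once if the cup, the phone or a socket is moved by more than 15 mm or tipped (distance of any of cup, phone, socket_tall, socket_short from where it was at the start of the episode above 0.015 m or angle between any of cup, phone, socket_tall, socket_short's own z axis and vertical above 0.2 rad).
It also fails if it takes over 48 s, if anything falls off the work surface, if the arm or the gripper's body presses on something with over 40 N, if the wrist force passes 120 N, or if a joint passes its speed limit or range.

## Working session

There is one attempt and no reset: what is moved stays moved. The work goes in short steps, Python scripts to look and compute and a tool call to move; the robot and the scene stay as the last step left them, time stands still between calls to the robot, and variables do not carry over. Pictures are saved under pics/ and viewed, about 8 in all and at most 12, crops included, and the job is handed in when it is done.

Besides the shell and the picture viewer there is one more tool, called after ">>>" as name(argument=value, ...) on one line, values as JSON. step_arm: Moves the arm, as the interface text tells. Its arguments: {"type":"object","properties":{"increments":{"type":"string"},"claw":{"type":"number"}},"required":["increments"]}

```bash
mkdir -p pics; ls; cat > h.py <<'E'
from bench import *
import numpy as np, cv2
from scipy.spatial.transform import Rotation as R
def save(n,im): cv2.imwrite('pics/'+n+'.png',im[:,:,::-1])
def cam(name,obs=None):
    c=calibration(name); K=np.array(c['camera_matrix'])
    if name=='wrist':
        T=np.array(c['tool_from_camera']); W=np.eye(4)
        W[:3,:3]=R.from_euler('xyz',obs['ee_rot']).as_matrix(); W[:3,3]=obs['tool_pos']; M=W@T
        return K,M[:3,:3],M[:3,3],c
    o=np.array(c['orientation']); 
    Rm=o if o.shape==(3,3) else R.from_euler('xyz',o).as_matrix()
    return K,Rm,np.array(c['eye']),c
def ray(px,z,C):
    K,Rm,e,c=C; px=np.atleast_2d(np.array(px,float))
    d=np.c_[px,np.ones(len(px))]@np.linalg.inv(K).T; d=d*[1,-1,-1]; d=d@Rm.T
    return e+d*((z-e[2])/d[:,2])[:,None]
E
python3 - <<'E'
from h import *
o=get_obs();print(o)
for n in('top','scene'):
    im=snapshot(n);save(n+'0',im);print(n,calibration(n))
print(calibration('wrist'))
E
```

```text
pics
{'time': 0.0, 'joint_positions': array([ 1.08090363e+00,  8.79626964e-02,  1.37224436e+00, -2.12238967e-05,
        1.68362401e+00, -1.03088087e-01]), 'qvel': array([-5.95907198e-05, -9.91574167e-04,  1.63523322e-03, -3.90203774e-04,
        1.05489160e-04, -1.11232808e-03]), 'joint_torque': array([ 2.73515470e-04, -3.40177453e+01, -3.02431548e+01,  7.16200517e-02,
        3.29431356e-02, -1.60956047e-04]), 'tool_pos': array([0.20721833, 0.50886871, 0.20430502]), 'ee_rot': array([-3.13936395e+00, -2.09362760e-04,  2.75478545e+00]), 'wrist_force': array([-0.25700958, -0.61327599, -0.2067707 ]), 'wrist_torque': array([-0.00938807, -0.03835695, -0.01739426]), 'width': 0.09388080316296865}
top {'camera_matrix': array([[416.85995838,   0.        , 263.76017102],
       [  0.        , 416.85995838, 197.15288362],
       [  0.        ,   0.        ,   1.        ]]), 'eye': array([ 0.5030219 , -0.01567888,  0.91342444]), 'orientation': array([ 0.07227374,  0.01844735, -1.57804147])}
scene {'camera_matrix': array([[419.9378451 ,   0.        , 249.78248226],
       [  0.        , 419.9378451 , 197.87754346],
       [  0.        ,   0.        ,   1.        ]]), 'eye': array([1.17604146, 0.05033498, 0.72177892]), 'orientation': array([ 0.74685647, -0.01493516,  1.66410729])}
{'camera_matrix': array([[302.64156702,   0.        , 261.64862864],
       [  0.        , 302.64156702, 197.46535151],
       [  0.        ,   0.        ,   1.        ]]), 'tool_from_camera': array([[ 1.48905460e-03,  9.58972424e-01,  2.83495453e-01,
         8.33104049e-02],
       [ 9.99998851e-01, -1.50831562e-03, -1.50336794e-04,
         1.44041073e-04],
       [ 2.83431782e-04,  2.83495352e-01, -9.58973569e-01,
        -1.79600627e-01],
       [ 0.00000000e+00,  0.00000000e+00,  0.00000000e+00,
         1.00000000e+00]])}
```

View pics/top0.png

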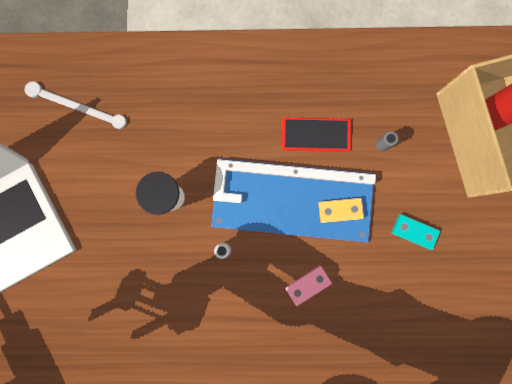

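View pics/scene0.png

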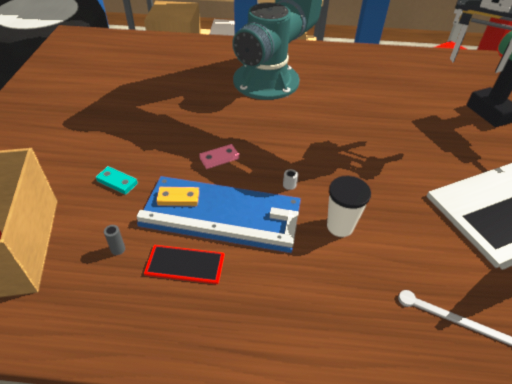

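The top view has the jig with fence on the far side (row ~165–178), the pocket at left (~228,185) and the brass spacer at (341,210). Cup is at (158,193), tall socket at (388,140), short socket at (222,251), phone at (316,134). Now measuring.

```bash
cat >> h.py <<'E'
def mask(im,lo,hi):
    return cv2.inRange(cv2.cvtColor(im,cv2.COLOR_RGB2HSV),np.array(lo),np.array(hi))
def big(m):
    cs,_=cv2.findContours(m,cv2.RETR_EXTERNAL,cv2.CHAIN_APPROX_NONE); return max(cs,key=cv2.contourArea)[:,0,:].astype(float)
def rect(P):
    (c,s,a)=cv2.minAreaRect((P[:,:2]*1000).astype(np.float32)); b=cv2.boxPoints((c,s,a))
    e=[b[1]-b[0],b[2]-b[1]]; l=max(e,key=np.linalg.norm); an=np.arctan2(l[1],l[0])%np.pi
    return np.array(c),np.array(s),an-np.pi/2   # angle of long axis from world y
E
python3 - <<'E'
from h import *
im=cv2.imread('pics/top0.png')[:,:,::-1].copy(); C=cam('top')
B=mask(im,(100,120,40),(120,255,255)); B[:150]=0;B[250:]=0;B[:,:205]=0;B[:,380:]=0
Y=mask(im,(15,120,150),(30,255,255)); Y[:190]=0;Y[225:]=0;Y[:,:310]=0;Y[:,370:]=0
print('spacer',rect(ray(big(Y),.028,C)))
# jig: front edge line & left/right edges of blue at plate top
c=big(cv2.morphologyEx(B,cv2.MORPH_CLOSE,np.ones((3,3))))
print(c.min(0),c.max(0))
P=ray(c,.012,C)[:,:2]*1000
print('blue',rect(P/1000))
hull=cv2.approxPolyDP(cv2.convexHull(P.astype(np.float32)),5,True)[:,0];print(hull)
W=mask(im,(0,0,160),(179,60,255)); W[:155]=0;W[210:]=0;W[:,:210]=0;W[:,380:]=0
w=big(W);Pw=ray(w,.028,C);print('bars',rect(Pw)); print(cv2.approxPolyDP((Pw[:,:2]*1000).astype(np.float32),4,True)[:,0])
# fence inner/outer edge columns
for nm,f in(('outer',min),('inner',max)):
    q=[(x,f(w[w[:,0]==x][:,1])) for x in range(250,372,1) if (w[:,0]==x).any()]
    p=ray(q,.028,C); k=np.polyfit(p[:,1],p[:,0],1); print(nm,'x=%.4f*y+%.4f'%tuple(k), 'half-px .0008')
for x in((372,0),): pass
crop=im[140:260,195:395]; cv2.imwrite('pics/crop.png',cv2.resize(crop,None,fx=4,fy=4,interpolation=cv2.INTER_CUBIC)[:,:,::-1])
for n,px,z in(('cup',(158,193),.117),('phone',(316,134),.009),('tall',(391,137),.065),('short',(222,251),.038),('pink',(309,286),.016),('teal',(416,231),.016)): print(n,ray(px,z,C)[0])
E
```

```text
spacer (array([ 538.99151611, -162.421875  ]), array([42.43981171, 89.70629883]), np.float32(0.08744061))
[212. 171.] [372. 241.]
blue (array([549.62011719, -59.92889404]), array([337.87466431, 123.93553925]), np.float32(-0.10605264))
[[ 558.78973  108.61929]
 [ 506.82965  112.88208]
 [ 472.3389  -220.0411 ]
 [ 592.75604 -233.82562]
 [ 626.31433   80.28235]]
bars (array([588.09295654, -64.08763123]), array([340.12689209,  90.16373444]), np.float32(-0.10632408))
[[ 562.0929    108.557724]
 [ 559.452      48.752537]
 [ 574.4142     48.703194]
 [ 581.1785     87.17584 ]
 [ 628.46594    80.723145]
 [ 593.3751   -221.54858 ]
 [ 595.3936   -234.29396 ]
 [ 612.47833  -236.86058 ]
 [ 650.30597   100.08106 ]]
outer x=0.1067*y+0.6392 half-px .0008
inner x=0.1068*y+0.6180 half-px .0008
cup [0.57056641 0.20229034 0.117     ]
phone [ 0.70660581 -0.11513775  0.009     ]
tall [ 0.68601142 -0.2623454   0.065     ]
short [0.45443352 0.08812997 0.038     ]
pink [ 0.37829464 -0.09422746  0.016     ]
teal [ 0.49299401 -0.3236708   0.016     ]
```

View pics/crop.png

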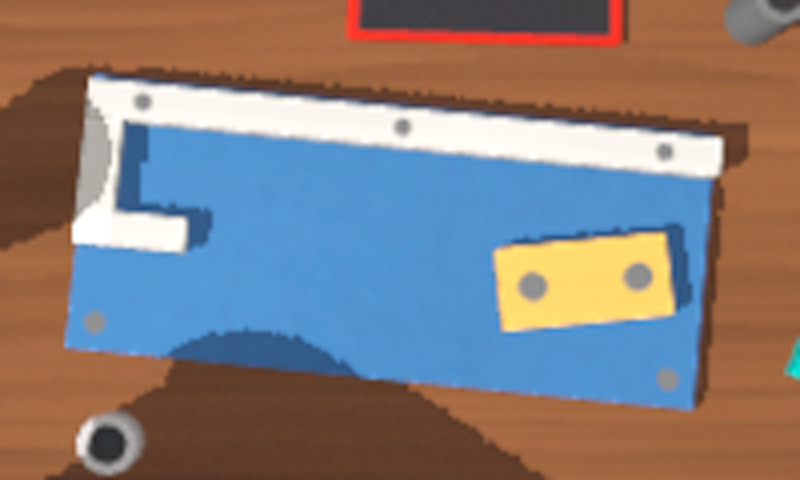

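>>> step_arm(increments="0 0 0 0 0 -0.14;0 0 0 0 0 -0.14;-2.3 -4.2 0 0 0 0;-2.3 -4.2 0 0 0 0;-2.3 -4.2 0 0 0 0", claw=0)

```text
time: 0.6
tool_pos: [0.2626, 0.3752, 0.2046]
ee_rot: [-3.14, -0.001, 3.036]
wrist_force: [0.4, -0.0, -0.5]
width: 0.0573
```

>>> step_arm(increments="-2.3 -4.2 0 0 0 0;-2.3 -4.2 0 0 0 0;-2.3 -4.2 0 0 0 0;-2.3 -4.2 0 0 0 0;-2.3 -4.2 0 0 0 0")

```text
time: 1.1
tool_pos: [0.3546, 0.1539, 0.2052]
ee_rot: [3.141, 0.0, 3.035]
wrist_force: [0.9, 0.0, 0.3]
width: 0.047
```

>>> step_arm(increments="-2.3 -4.2 0 0 0 0;-2.3 -4.2 0 0 0 0;-2.3 -4.2 0 0 0 0;-2.3 -4.2 0 0 0 0;-2.3 -4.2 0 0 0 0")

```text
time: 1.6
tool_pos: [0.4467, -0.0673, 0.2051]
ee_rot: [3.141, -0.0, 3.034]
wrist_force: [-0.1, 0.8, 0.4]
width: 0.0469
```

>>> step_arm(increments="-2.3 -4.2 0 0 0 0;-2.3 -4.2 0 0 0 0;0 0 2 0 0 0;0 0 0 0 0 0;0 0 0 0 0 0")

```text
time: 2.1
tool_pos: [0.4827, -0.1533, 0.1847]
ee_rot: [3.141, -0.002, 3.035]
wrist_force: [1.1, 0.3, -0.5]
width: 0.0471
```

```bash
cat >> h.py <<'E'
J=np.array([.5597,-.0609]); EX=np.array([.9944,-.106]); EY=np.array([.106,.9944])
def jig(p): 
    p=np.atleast_2d(p)[:,:2]-J; return 1000*np.c_[p@EX,p@EY]
E
python3 - <<'E'
from h import *
o=get_obs(); im=snapshot('wrist'); save('w1',im); C=cam('wrist',o)
print('tcp',jig(o['tool_pos']))
Y=mask(im,(15,100,120),(32,255,255)); c=big(Y); print('sp px',c.min(0),c.max(0)); r=rect(np.c_[jig(ray(c,.028,C))/1000]); print('spacer jig',r)
im=snapshot('top'); Y=mask(im,(15,120,150),(30,255,255)); Y[:150]=0;Y[250:]=0;Y[:,:205]=0;Y[:,380:]=0
print('top',rect(jig(ray(big(Y),.028,cam('top')))/1000))
E
```

```text
tcp [[ -66.76852904 -100.05253961]]
sp px [217. 205.] [296. 252.]
spacer jig (array([ -11.40398502, -105.18883514]), array([46.82977676, 89.33898926]), np.float32(0.19767404))
top (array([  -9.9125061 , -103.42616272]), array([42.73661041, 90.13538361]), np.float32(0.19781423))
```

View pics/w1.png

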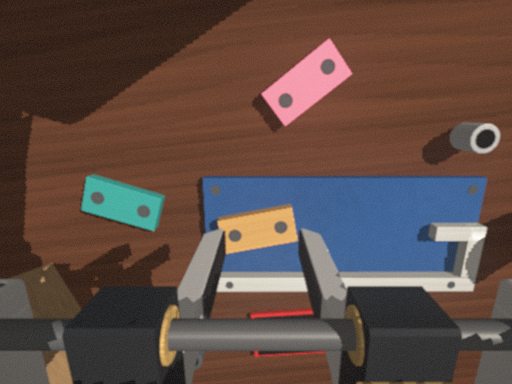

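Wrist view: spacer (258,230) between finger sides, jig corner at (203,178), pocket at right (460,245). Both views agree on the spacer to 2 mm. Descending beside it.

>>> step_arm(increments="-0.6 -0.4 4 0 0 0;0 0 4 0 0 0;0 0 4 0 0 0;0 0 3.5 0 0 0;0 0 0 0 0 0")

```text
time: 2.7
tool_pos: [0.4852, -0.1558, 0.0262]
ee_rot: [3.138, -0.009, 3.036]
wrist_force: [0.2, 0.4, 0.3]
width: 0.0468
```

>>> step_arm(increments="0 0 0.6 0 0 0;0 0 0.5 0 0 0;0 0 0 0 0 0")

```text
time: 3.0
tool_pos: [0.4901, -0.1587, 0.0211]
ee_rot: [-3.141, 0.003, 3.035]
wrist_force: [-0.2, 0.6, 0.5]
width: 0.0467
```

>>> step_arm(increments="-0.6 0 0 0 0 0;-0.6 0 0 0 0 0;-0.6 0 0 0 0 0;-0.6 0 0 0 0 0;-0.6 0 0 0 0 0")

```text
time: 3.5
tool_pos: [0.5184, -0.1615, 0.0194]
ee_rot: [3.141, -0.002, 3.035]
wrist_force: [-6.6, 0.8, 4.9]
width: 0.047
```

>>> step_arm(increments="-0.5 0 0 0 0 0;-0.5 0 0 0 0 0;-0.4 0 0 0 0 0;-0.4 0 0 0 0 0;0 0 0 0 0 0")

```text
time: 4.0
tool_pos: [0.5371, -0.164, 0.0194]
ee_rot: [-3.141, 0.0, 3.035]
wrist_force: [-2.7, 0.1, 3.2]
width: 0.0475
```

```bash
cat >> h.py <<'E'
def chk():
    o=get_obs(); print('tcp',jig(o['tool_pos']),o['tool_pos'][2],'F',o['wrist_force'].round(1),'yaw',o['ee_rot'])
    im=snapshot('top'); Y=mask(im,(13,110,60),(32,255,255)); Y[:150]=0;Y[250:]=0;Y[:,:205]=0;Y[:,385:]=0
    print('top',rect(jig(ray(big(Y),.028,cam('top')))/1000)); return im
E
python3 - <<'E'
from h import *
im=chk(); cv2.imwrite('pics/c2.png',cv2.resize(im[100:270,190:420],None,fx=3,fy=3)[:,:,::-1])
E
```

```text
tcp [[ -11.51957751 -104.96555284]] 0.01940133084656082 F [-2.7  0.1  3.2] yaw [-3.14086292e+00  1.19325147e-04  3.03462220e+00]
top (array([ 33.13420105, -76.86026001]), array([14.95289516, 29.77442932]), np.float32(0.09707332))
```

View pics/c2.png

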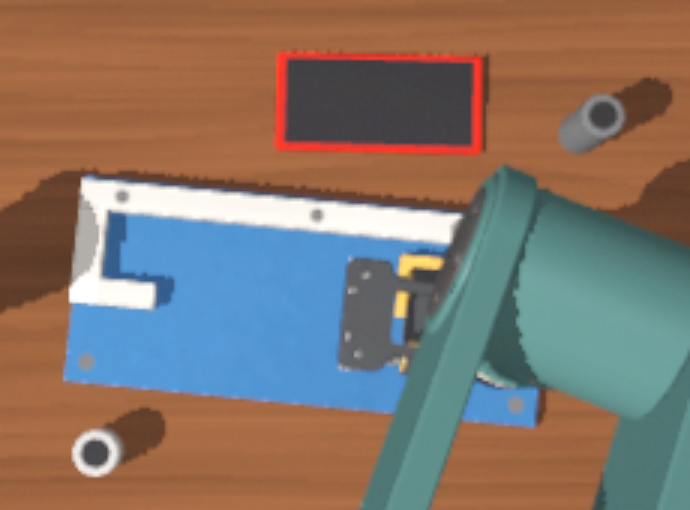

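The arm hides the spacer in the top view, so I go on by force and then check with the wrist camera.

>>> step_arm(increments="-0.3 0 0 0 0 0;-0.3 0 0 0 0 0;0 0 0 0 0 0")

```text
time: 4.35
tool_pos: [0.543, -0.1644, 0.0194]
ee_rot: [-3.141, 0.0, 3.035]
wrist_force: [-2.6, -0.1, 1.1]
width: 0.0468
```

```bash
cat >> h.py <<'E'
def wchk(n):
    o=get_obs(); print('tcp',jig(o['tool_pos']),o['tool_pos'][2],'F',o['wrist_force'].round(1))
    im=snapshot('wrist'); C=cam('wrist',o); save(n,im); Y=mask(im,(12,90,60),(32,255,255)); c=big(Y)
    print('wrist',c.min(0),c.max(0),rect(jig(ray(c,.028,C))/1000))
E
python3 - <<'E'
from h import *
wchk('w2')
E
```

```text
tcp [[  -5.66841339 -104.67652314]] 0.019366887065949193 F [-2.6 -0.1  1.1]
wrist [210. 252.] [315. 319.] (array([  21.65642738, -103.74328613]), array([49.34151077, 70.03754425]), np.float32(0.0011276007))
```

View pics/w2.png

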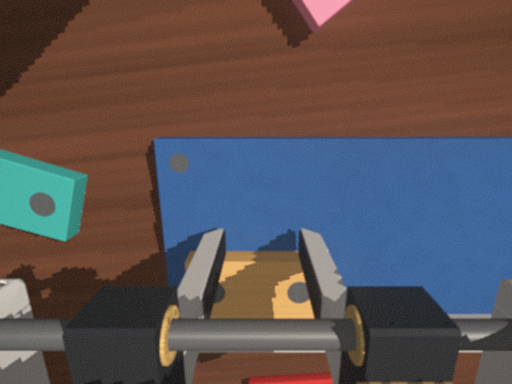

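Spacer is squared up between the fingers (edge row ~252, parallel). Not yet at the fence; I continue until the force rises.

>>> step_arm(increments="-0.2 0 0 0 0 0;-0.1 0 0 0 0 0;0 0 0 0 0 0")

```text
time: 4.7
tool_pos: [0.5458, -0.1645, 0.0194]
ee_rot: [3.141, 0.0, 3.035]
wrist_force: [-2.8, 0.3, 1.1]
width: 0.047
```

>>> step_arm(increments="-0.1 0 0 0 0 0;0 0 0 0 0 0")

```text
time: 4.9
tool_pos: [0.5467, -0.1645, 0.0193]
ee_rot: [3.141, 0.0, 3.035]
wrist_force: [-2.7, -0.3, 1.8]
width: 0.0471
```

>>> step_arm(increments="-0.1 0 0 0 0 0;0 0 0 0 0 0")

```text
time: 5.1
tool_pos: [0.5478, -0.1646, 0.0194]
ee_rot: [3.141, 0.0, 3.035]
wrist_force: [-1.6, 0.2, 1.2]
width: 0.0469
```

>>> step_arm(increments="-0.1 0 0 0 0 0;0 0 0 0 0 0")

```text
time: 5.3
tool_pos: [0.5488, -0.1647, 0.0194]
ee_rot: [3.141, 0.0, 3.035]
wrist_force: [-2.3, -0.1, 0.3]
width: 0.0466
```

>>> step_arm(increments="-0.1 0 0 0 0 0;0 0 0 0 0 0")

```text
time: 5.5
tool_pos: [0.5492, -0.1648, 0.0194]
ee_rot: [3.141, -0.001, 3.035]
wrist_force: [-4.0, 0.2, 0.9]
width: 0.0468
```

>>> step_arm(increments="-0.1 0 0 0 0 0;0 0 0 0 0 0")

```text
time: 5.7
tool_pos: [0.5492, -0.1648, 0.0194]
ee_rot: [3.141, -0.003, 3.035]
wrist_force: [-6.3, 0.4, 4.2]
width: 0.0467
```

Fence contact: the TCP stalled while the force rose. I press a touch more, back off, rise, then turn 90° with the fingers nearly shut.

>>> step_arm(increments="-0.1 0 0 0 0 0;0 0 0 0 0 0;1 0 0 0 0 0;1 0 0 0 0 0;0 0 0 0 0 0")

```text
time: 6.2
tool_pos: [0.5312, -0.1629, 0.0196]
ee_rot: [3.141, 0.001, 3.034]
wrist_force: [0.3, 0.5, 0.1]
width: 0.0471
```

>>> step_arm(increments="0 0 -3 0 0 0;0 0 -4 0 0 0;0 0 -4 0 0 0.14;0 0 0 0 0 0.14;0 0 0 0 0 0.14")

```text
time: 6.7
tool_pos: [0.5336, -0.1636, 0.1323]
ee_rot: [3.14, 0.007, 2.609]
wrist_force: [0.9, -0.2, -0.4]
width: 0.0469
```

>>> step_arm(increments="0 0 0 0 0 0.14;0 0 0 0 0 0.14;0 0 0 0 0 0.14;0 0 0 0 0 0.14;0 0 0 0 0 0.14", claw=0.87)

```text
time: 7.2
tool_pos: [0.5323, -0.1631, 0.1297]
ee_rot: [3.14, 0.001, 1.909]
wrist_force: [0.3, 0.3, -0.0]
width: 0.0103
```

>>> step_arm(increments="0 0 0 0 0 0.15;0 0 0 0 0 0.15;0 0 0 0 0 0.15;-2 2 0 0 0 0;-2 2 0 0 0 0")

```text
time: 7.7
tool_pos: [0.5683, -0.2072, 0.1301]
ee_rot: [3.139, 0.0, 1.466]
wrist_force: [0.7, -0.4, -0.1]
width: 0.0061
```

>>> step_arm(increments="-4 0 0 0 0 0;0 0 0 0 0 0;0 0 0 0 0 0")

```text
time: 8.0
tool_pos: [0.5632, -0.2474, 0.1293]
ee_rot: [3.141, -0.001, 1.463]
wrist_force: [0.4, 1.0, 0.9]
width: 0.0061
```

```bash
python3 - <<'E'
from h import *
wchk('w3'); print(get_obs()['ee_rot'],get_obs()['width']); im=chk()
E
```

```text
tcp [[  23.22781258 -185.04530508]] 0.12926902997179898 F [0.4 1.  0.9]
wrist [247.  61.] [296. 165.] (array([  31.6203537 , -108.29941559]), array([43.46107483, 89.79173279]), np.float32(0.00028586388))
[ 3.14093496e+00 -7.50138611e-04  1.46431373e+00] 0.006170109013167162
tcp [[  23.11027382 -184.25952488]] 0.12938275778482022 F [-1.4 -0.1 -0.3] yaw [ 3.14093496e+00 -7.50138611e-04  1.46431373e+00]
top (array([  30.27725029, -106.23488617]), array([90.02510834, 42.88847733]), np.float32(-0.0012111664))
```

View pics/w3.png

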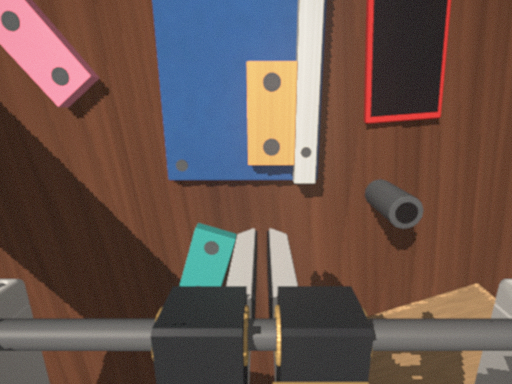

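Wrist view: spacer is flush on the fence (x 247–296, rows 61–165), angle ~0.000. Both cameras put its centre at about (30.5, −107) mm; the fence contact predicted x = 30.6. Descending behind its rear end.

>>> step_arm(increments="0 0.6 3.5 0 0 0;0 0 4 0 0 0;0 0 3 0 0 0;0 0 0.5 0 0 0;0 0 0 0 0 0")

```text
time: 8.6
tool_pos: [0.5686, -0.2461, 0.0189]
ee_rot: [-3.14, -0.001, 1.466]
wrist_force: [-0.6, -0.0, 0.5]
width: 0.006
```

>>> step_arm(increments="0.7 0 0 0 0 0;0.7 0 0 0 0 0;0.5 0 0 0 0 0;0.5 0 0 0 0 0;0.5 0.02 0 0 0 0")

```text
time: 9.1
tool_pos: [0.5729, -0.2204, 0.0213]
ee_rot: [3.139, 0.005, 1.465]
wrist_force: [-2.4, -5.5, 4.0]
width: 0.0062
```

>>> step_arm(increments="0.7 0.02 0 0 0 0;0.7 0.02 0 0 0 0;0.7 0.02 0 0 0 0;0.7 0.02 0 0 0 0;0.7 0.02 0 0 0 0")

```text
time: 9.6
tool_pos: [0.5765, -0.1872, 0.0213]
ee_rot: [3.141, 0.007, 1.464]
wrist_force: [-3.8, -8.4, 5.2]
width: 0.0058
```

```bash
python3 - <<'E'
from h import *
wchk('w4'); print(get_obs()['wrist_torque'])
E
```

```text
tcp [[  30.05361657 -123.79281648]] 0.021277940709210637 F [-3.8 -8.4  5.2]
wrist [225.  76.] [305. 232.] (array([ 31.53158379, -69.2052536 ]), array([43.40652084, 89.60689545]), np.float32(0.0020085573))
[-1.27812668  0.84367675  0.06588421]
```

View pics/w4.png

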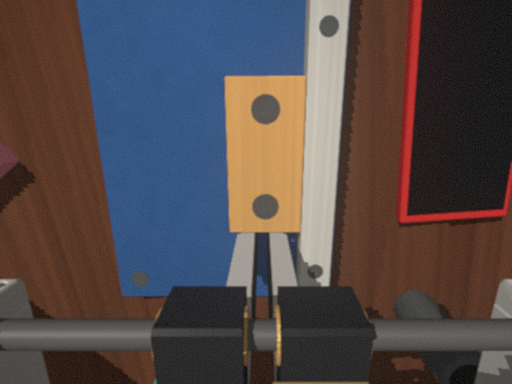

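Spacer is riding flush on the fence (columns 225–305, angle 0.002), pushed at its rear by both fingers. Carrying on.

>>> step_arm(increments="0.8 0.01 0 0 0 0;0.8 0.01 0 0 0 0;0.8 0.01 0 0 0 0;0.8 0.01 0 0 0 0;0.8 0.01 0 0 0 0")

```text
time: 10.15
tool_pos: [0.5808, -0.1478, 0.0212]
ee_rot: [-3.141, 0.007, 1.464]
wrist_force: [-6.4, -8.4, 5.4]
width: 0.0059
```

>>> step_arm(increments="0.8 0.01 0 0 0 0;0.8 0.01 0 0 0 0;0.8 0.01 0 0 0 0;0.8 0.01 0 0 0 0;0 0 0 0 0 0")

```text
time: 10.65
tool_pos: [0.5846, -0.1147, 0.021]
ee_rot: [-3.141, 0.006, 1.465]
wrist_force: [-3.4, -6.4, 4.9]
width: 0.0057
```

```bash
python3 - <<'E'
from h import *
wchk('w5')
E
```

```text
tcp [[ 30.42043901 -50.91169982]] 0.021003099374194024 F [-3.4 -6.4  4.9]
wrist [224.  76.] [305. 232.] (array([31.51197052,  3.72537613]), array([43.43447495, 89.46776581]), np.float32(0.00066435337))
```

Still flush (x 31.5, angle 0.001). Remaining travel is about 101 mm.

>>> step_arm(increments="0.8 0.01 0 0 0 0;0.8 0.01 0 0 0 0;0.8 0.01 0 0 0 0;0.8 0.01 0 0 0 0;0.8 0.01 0 0 0 0")

```text
time: 11.2
tool_pos: [0.5888, -0.0764, 0.0209]
ee_rot: [-3.14, 0.008, 1.464]
wrist_force: [-6.0, -9.8, 6.4]
width: 0.0063
```

>>> step_arm(increments="0.8 0 0 0 0 0;0.8 0 0 0 0 0;0.8 0.01 0 0 0 0;0.8 0 0 0 0 0;0.8 0.01 0 0 0 0")

```text
time: 11.7
tool_pos: [0.593, -0.0369, 0.0209]
ee_rot: [-3.139, 0.008, 1.464]
wrist_force: [-5.9, -10.6, 6.6]
width: 0.0067
```

```bash
python3 - <<'E'
from h import *
wchk('w6')
E
```

```text
tcp [[30.57278012 27.40106245]] 0.020878152675386303 F [ -5.9 -10.6   6.6]
wrist [223.  76.] [305. 232.] (array([31.26836205, 82.07474518]), array([43.89279556, 89.34452057]), np.float32(0.0014431477))
```

View pics/w6.png

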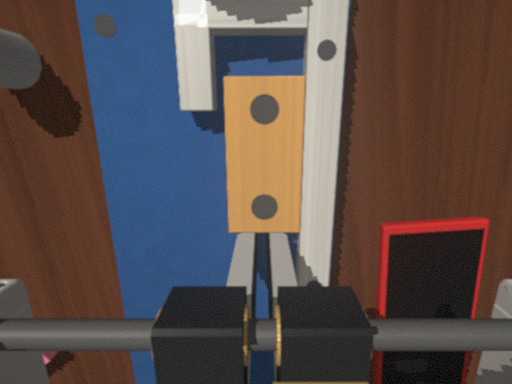

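The spacer has entered the pocket, clear of the lip (lip edge col 215, spacer col 225), with about 23 mm to the stop (row 35 to 76). Finishing slowly until the force rises.

>>> step_arm(increments="0.5 0 0 0 0 0;0.5 0 0 0 0 0;0.4 0 0 0 0 0;0.2 0 0 0 0 0;0 0 0 0 0 0")

```text
time: 12.25
tool_pos: [0.5949, -0.0203, 0.0208]
ee_rot: [-3.139, 0.007, 1.464]
wrist_force: [-5.3, -7.4, 6.2]
width: 0.0061
```

>>> step_arm(increments="0.2 0 0 0 0 0;0.1 0 0 0 0 0;0 0 0 0 0 0")

```text
time: 12.55
tool_pos: [0.5952, -0.0177, 0.0208]
ee_rot: [-3.139, 0.007, 1.464]
wrist_force: [-4.2, -8.1, 5.8]
width: 0.0062
```

>>> step_arm(increments="0.2 0 0 0 0 0;0 0 0 0 0 0")

```text
time: 12.75
tool_pos: [0.5954, -0.0156, 0.0208]
ee_rot: [-3.139, 0.007, 1.464]
wrist_force: [-5.4, -9.2, 7.5]
width: 0.0061
```

>>> step_arm(increments="0.1 0 0 0 0 0;0 0 0 0 0 0")

```text
time: 12.95
tool_pos: [0.5955, -0.0149, 0.0208]
ee_rot: [-3.139, 0.007, 1.464]
wrist_force: [-5.5, -10.2, 6.0]
width: 0.006
```

>>> step_arm(increments="0.1 0 0 0 0 0;0 0 0 0 0 0")

```text
time: 13.15
tool_pos: [0.5955, -0.0148, 0.0208]
ee_rot: [-3.139, 0.009, 1.464]
wrist_force: [-5.8, -11.5, 6.9]
width: 0.0065
```

>>> step_arm(increments="0.1 0 0 0 0 0;0 0 0 0 0 0")

```text
time: 13.35
tool_pos: [0.5955, -0.0148, 0.0208]
ee_rot: [-3.139, 0.011, 1.464]
wrist_force: [-6.0, -13.3, 7.2]
width: 0.0059
```

>>> step_arm(increments="0.1 0 0 0 0 0;0 0 0 0 0 0")

```text
time: 13.55
tool_pos: [0.5955, -0.0148, 0.0208]
ee_rot: [-3.139, 0.013, 1.464]
wrist_force: [-6.4, -15.8, 6.9]
width: 0.0064
```

Firm stop at TCP y ≈ +50 mm, as predicted. I back straight off, rise and check.

>>> step_arm(increments="-0.5 -0.05 0 0 0 0;-1.5 0 0 0 0 0;-1 0 -2 0 0 0;0 0 -5 0 0 0;-2 0 -5 0 0 0")

```text
time: 14.05
tool_pos: [0.5907, -0.0549, 0.1359]
ee_rot: [-3.138, -0.002, 1.467]
wrist_force: [1.3, -1.0, -0.3]
width: 0.0059
```

>>> step_arm(increments="-4 0 0 0 0 0;-4 0 0 0 0 0;-2 0 0 0 0 0;0 0 0 0 0 0;0 0 0 0 0 0")

```text
time: 14.55
tool_pos: [0.5808, -0.1554, 0.1354]
ee_rot: [-3.141, -0.002, 1.464]
wrist_force: [-0.1, 0.0, -0.1]
width: 0.0061
```

```bash
python3 - <<'E'
from h import *
wchk('w7'); im=chk()
cv2.imwrite('pics/c7.png',cv2.resize(im[100:270,130:420],None,fx=2.7,fy=2.7,interpolation=cv2.INTER_CUBIC)[:,:,::-1])
E
```

```text
tcp [[ 31.01834176 -91.69968247]] 0.1354410310122819 F [-0.1  0.  -0.1]
wrist [271. 351.] [476. 383.] (array([ 164.59133911, -302.73156738]), array([244.82344055,  47.26008606]), np.float32(-1.5697044))
tcp [[ 31.07214682 -91.09157231]] 0.13550684122513487 F [ 0.2  0.3 -0.8] yaw [-3.14102895e+00 -1.44816049e-03  1.46529112e+00]
top (array([ 29.75485229, 104.48625183]), array([88.97960663, 43.71761703]), np.float32(-0.00052535534))
```

View pics/w7.png

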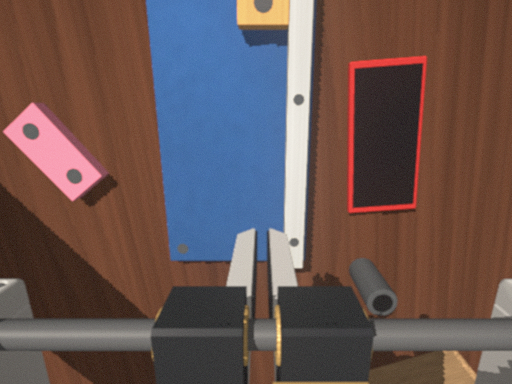

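View pics/c7.png

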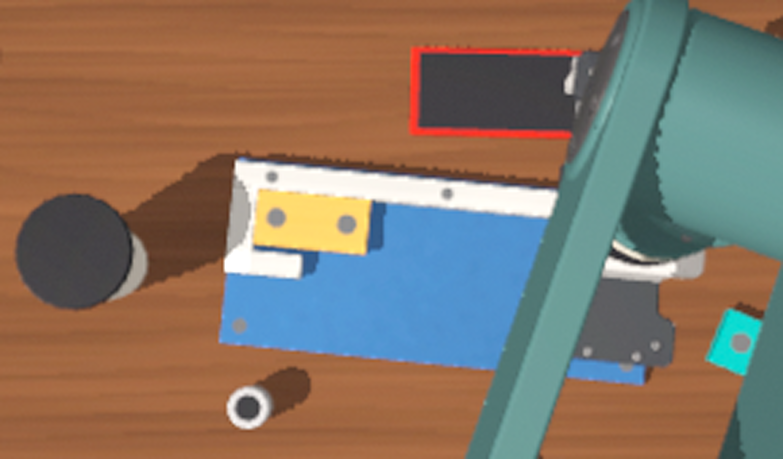

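The top crop shows the spacer (255–370, 190–252) flush against fence and stop. Top-camera values are x 29.8, y 104.5 and angle −0.0005. Cup, phone and sockets are where they were, and the tool is free at 0 N and 0.135 m up. Handing in.

```bash
python3 -c "
from bench import *
print(close_job())"
```

```text
the job is handed in; nothing more can be done
None
```

The brass spacer is in the corner pocket, and the checks put it flush against both the fence and the end stop. The job is handed in; close_job gave no verdict.

**What I did:** I squared the spacer and pushed it onto the fence with the two fingers set along its side, at jig y about −105. Then I turned the tool 90° and pushed its rear end along the fence, with a slight sideways bias, until it stopped against the end stop. It took about 15 s of robot time.

**Last checks:**
- **Seating:** the push ended in a firm stop at about 16 N. The top camera, checked after I backed off, put the spacer at x 29.8, y 104.5 mm with an angle of about 0.0005 rad.
- **Along the way:** at each wrist-camera check during the push the angle stayed below 0.003 rad and x steady at about 31.3–31.5 mm.
- **Bystanders:** the cup, phone and both sockets looked undisturbed in the last pictures, judged by eye rather than measured.
- **Arm:** it finished 0.135 m up, reading no contact force.

**Disagreements:**
- My jig frame reads about 2 mm high in x (spacer at 30 instead of 28), which is within the calibration error. I trusted the contact forces and the pictures for flushness.
- In the last wrist picture the spacer was mostly out of frame, so that check's wrist figure is meaningless and only the top view counts.

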